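Find the sleeve with no floor

ROBOT

A 6-joint arm with a two-finger parallel gripper is mounted at the origin on the work surface. World frame = base frame: x ahead of the robot, y to its left, z up, the work surface at z = 0. Lengths are in m, angles in rad, forces in N, time in s.
With the tool pointing down it reaches from about 0.3 to 0.75 m from the base axis. Payload 8.5 kg.
Tool frame: the origin (TCP) lies midway between the tips of the shut fingers; the grasp point (between the pads) lies manip.tcp_to_grasp behind it (manip.tcp_to_grasp is the distance from the TCP to the grasp point, in m); x points along the fingers, y is the direction in which the jaws open and shut, and the axes are right-handed (so a half turn about x gives the same grasp; the last joint's range is limited). The gripper opens to 85 mm and grips with 20 to 120 N. Pads are 22 mm wide; open, the fingers measure 114 mm over their backs; the gripper's body (76 mm by 85 mm) begins 54 mm behind the grasp point. The pads swing forward as they close: fully open they stand 13 mm farther back than shut.
Start: joints at [-1.382, 0.381, 1.297, -0, 1.464, -0.215], TCP at [0.216, -0.506, 0.231] pointing down, gripper open.
Joint ranges: [-3.11, 3.11], [-0.89, 2.33], [0.22, 2.48], [-1.42, 4.56], [0.17, 2.85], [-2.88, 2.88]. Speed limits (rad/s): [2.39, 2.39, 3.14, 3.14, 3.14, 3.14].

INTERFACE

Orientations are given as a unit quaternion [x, y, z, w].
In Python, from rig import manip gives the robot as it stands. The module is installed in compiled form; this text tells all that it offers.
- The arm moves only by the shell command python3 -m pendant 'ROWS' [FORCE]. ROWS is a JSON object of lists of equal length, an entry for each row: "translation": the shift along the tool's x, y, z in mm, a list of three; "turn": the turn about the tool's x in rad; "claw": the opening in per cent of the stroke, from 0 (shut) to 100 (fully open). A call has 1 to 8 rows; each row shifts and turns the commanded pose from where the row before left it, along the tool's axes as they then stand; what a row does not reach is not made up. A row lasts 1/8 s, in which the tool goes at most 62.5 mm and 10.7 degrees, less where a joint would pass 70% of its speed; a pose out of reach is approached as far as the arm can. A call with a gripper value outside its range is refused whole. The fingers move at their own pace and stop on an object; FORCE is the grip in N (left out, the last holds). Time passes only in rows, so rows that do not move let the fingers close. It gives the time, the measured TCP pose, the force and the opening at its end, in the units of the state.
- manip.read_state(): the state, without advancing time (a new reading comes with each control period).
- manip.snapshot(name): name is "scene" or "side" or "wrist"; returns a dict with "color" (480x640x3 uint8, red, green, blue), "mtx" (3x3 intrinsics, pixels), "distortion" ([k1, k2, p1, p2, k3] as OpenCV has them; the pictures are not rectified), "pose" (4x4, takes a point from camera to world coordinates). Camera axes: x right, y down, z forward; pixel columns grow to the right and rows downward; lengths in m; the calibration is good to about 2 mm. A picture is of the moment at which its call begins. There is no depth.
- manip.hand_in(): hands the job in, once; it reports no verdict.
The state is a dict: "t": time; "joint_pos": joint angles; "joint_vel": joint speeds; "joint_efforts": joint torques, N m; "ee_pos": TCP position; "orientation": TCP orientation; "contact_force": force on the tool from outside, world axes, zero at the start; "wrist_torque": the same for the moment, N m; "gripper_width": opening from 0.0 (shut) to 1.0 (fully open).
Only numpy, scipy, OpenCV 4.12 (cv2) and the standard library are available. Lean on these libraries where they do the work, as an engineer would, in place of code of your own. Each camera call takes 0.05 s, during which the arm holds its last target.

TASK

One of the four grey tube sleeves on the bench has lost its floor, so that a tube would drop straight through. Take the pin gauge from the rack and probe the bores of the sleeves where they stand until the pin goes all the way down to its grip; leave the pin fully home in that sleeve and set the sleeve upright in the steel tray with the pin still in it. Put it down rather than dropping it, leave the other three sleeves standing where they are, tip none over, and do not disturb the tubes, the glass dish or the tape.

Things in the scene. Friction and masses are not known exactly. Their poses are not given: they have to be found in the camera images.
- sleeve_a: grey tube sleeve, loose, 38 mm across, 56 mm tall, 13 mm bore, 0.1 kg, upright on the bench. Origin: centre of its underside, z up along the bore. All four look alike outside; in one (drawn anew each time) the bore runs right through, in the others a floor in the bore stops the pin 16 mm above the underside. Floor or none, a captive disc inside may rattle 1 mm.
- sleeve_b: grey tube sleeve, loose, 38 mm across, 56 mm tall, 13 mm bore, 0.1 kg, upright on the bench. Origin: centre of its underside, z up along the bore. All four look alike outside; in one (drawn anew each time) the bore runs right through, in the others a floor in the bore stops the pin 16 mm above the underside. Floor or none, a captive disc inside may rattle 1 mm.
- sleeve_c: grey tube sleeve, loose, 38 mm across, 56 mm tall, 13 mm bore, 0.1 kg, upright on the bench. Origin: centre of its underside, z up along the bore. All four look alike outside; in one (drawn anew each time) the bore runs right through, in the others a floor in the bore stops the pin 16 mm above the underside. Floor or none, a captive disc inside may rattle 1 mm.
- sleeve_d: grey tube sleeve, loose, 38 mm across, 56 mm tall, 13 mm bore, 0.1 kg, upright on the bench. Origin: centre of its underside, z up along the bore. All four look alike outside; in one (drawn anew each time) the bore runs right through, in the others a floor in the bore stops the pin 16 mm above the underside. Floor or none, a captive disc inside may rattle 1 mm.
- pin: metal pin gauge, 50 g: stem 8 mm across, 54 mm long, below a round grip 18 mm across, 32 mm tall. Origin: tip of the stem, z up the pin. It hangs upright in the rack by its grip (tip 10 mm, grip 64 to 96 mm above the bench). In an open sleeve it sinks until the grip rests on the sleeve's top, tip 2 mm above the underside; in a blind one the grip stops 14 mm above the top.
- rack: yellow tube rack, fixed, 164 x 94 mm, 64 mm tall, to one side of the sleeves (the tray is on the other). 3 x 3 holes of 14 mm in its top, 60 mm apart along its x (long side), 28 mm along y; the middle row (y = 0; x = -60, 0, 60 mm) holds the pin and two tubes in any order. Origin: centre of its underside.
- tray: shallow square steel reject tray, fixed, 150 x 150 mm, rim 14 mm tall and 3 mm thick, inner floor 3 mm above the bench. Origin: centre of its underside; x and y along its sides.
- tube_a: clear capped sample tube, 12 mm in diameter, blue cap 17 mm in diameter, 76 mm long, standing loose in the rack (cap top 82 mm above the bench). Origin: bottom of the tube. A bystander.
- tube_b: clear capped sample tube, 12 mm in diameter, blue cap 17 mm in diameter, 76 mm long, standing loose in the rack (cap top 82 mm above the bench). Origin: bottom of the tube. A bystander.
- dish: shallow glass dish, 92 mm in diameter, 14 mm tall, loose on the bench beyond the sleeves. Origin: centre of its underside. A bystander.
- tape: roll of white tape lying flat, 86 mm in diameter, 22 mm tall, loose on the bench beyond the tray or rack. Origin: centre of its underside. A bystander.

How it is judged:
By the outcome, as a careful person would: the job done as asked, in the order asked, and still so for the second after the job is handed in, with the robot touching nothing.
It also fails if it takes over 72 s, if anything falls off the work surface, if the arm or the gripper's body presses on something with over 40 N, if the wrist force passes 120 N, or if a joint passes its speed limit or range.

## Working session

There is one attempt and no reset: what is moved stays moved. The work goes in short steps, Python scripts to look and compute and a shell command to move; the robot and the scene stay as the last step left them, time stands still between calls to the robot, and variables do not carry over. Pictures are saved under pics/ and viewed, and the job is handed in when it is done.

```bash
mkdir -p pics; ls; python3 - <<'E'
from rig import manip
import cv2
print(manip.read_state()); print(manip.tcp_to_grasp)
for n in ["scene","side","wrist"]:
    s=manip.snapshot(n); cv2.imwrite(f"pics/{n}0.png",s["color"][:,:,::-1]); print(n,s["mtx"].tolist(),s["distortion"],s["pose"].round(4).tolist() )
E
```

```text
pics
{'t': 0.0, 'joint_pos': array([-1.38228803e+00,  3.81162025e-01,  1.29826711e+00, -2.74876527e-05,
        1.46362372e+00, -2.15291581e-01]), 'joint_vel': array([ 0.00035996, -0.00058097, -0.00085509,  0.0002475 , -0.00119922,
       -0.00146376]), 'joint_efforts': array([ 2.10949169e-03, -4.48455656e+01, -2.31281537e+01, -2.44447892e-05,
        4.74311950e-03, -7.23550158e-06]), 'ee_pos': array([ 0.21604013, -0.50545948,  0.23072789]), 'orientation': array([-0.69274043, -0.14231419,  0.69274592, -0.1412815 ]), 'contact_force': array([-0.15131499,  0.68247044,  0.10081164]), 'wrist_torque': array([-0.01289804, -0.03088791,  0.02280537]), 'gripper_width': 0.9949552510204885}
0.0187
scene [[440.47420569144145, 0.0, 308.7675712737439], [0.0, 440.47420569144145, 232.38349516215996], [0.0, 0.0, 1.0]] [-0.00282243  0.          0.          0.          0.        ] [[-0.4935, 0.6544, -0.5729, 1.1373], [0.8698, 0.3683, -0.3284, 0.3109], [-0.0039, -0.6603, -0.751, 0.7484], [0.0, 0.0, 0.0, 1.0]]
side [[507.5851670204703, 0.0, 328.8971943785847], [0.0, 507.5851670204703, 236.98531343630623], [0.0, 0.0, 1.0]] [-0.09193601  0.          0.          0.          0.        ] [[-0.7734, -0.3703, 0.5145, 0.0868], [-0.6336, 0.4765, -0.6095, 0.614], [-0.0195, -0.7974, -0.6032, 0.6434], [0.0, 0.0, 0.0, 1.0]]
wrist [[391.12632154531707, 0.0, 320.85648938244145], [0.0, 391.12632154531707, 240.86645955936936], [0.0, 0.0, 1.0]] [-0.05623833  0.          0.          0.          0.        ] [[0.392, -0.8713, -0.2952, 0.2905], [-0.92, -0.3718, -0.1241, -0.4729], [-0.0016, 0.3203, -0.9473, 0.3743], [0.0, 0.0, 0.0, 1.0]]
```

View pics/scene0.png

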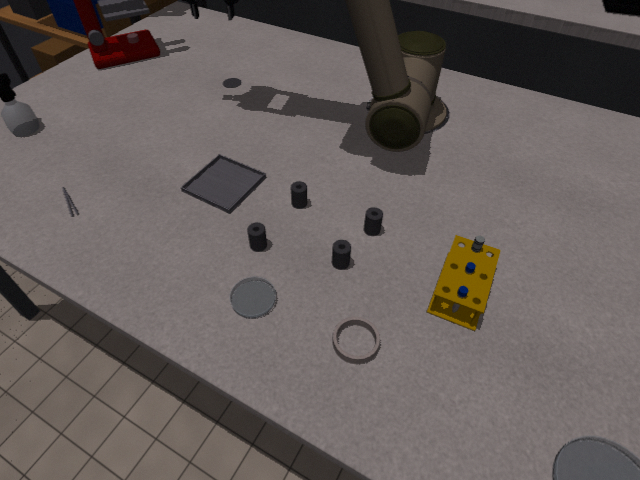

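View pics/side0.png

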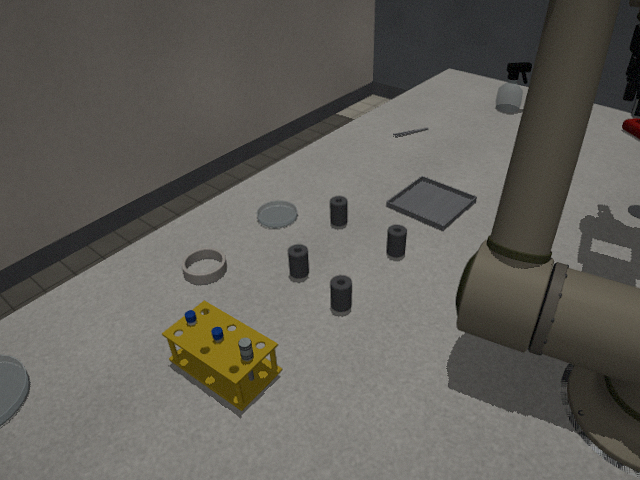

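View pics/wrist0.png

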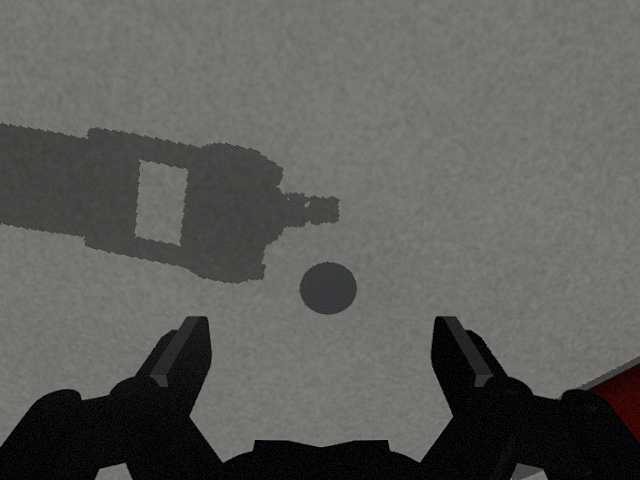

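The pin has the pale grip at scene (479,243) / side (245,348), in the rack hole nearest the robot; the tubes have blue caps. The sleeves are the four dark cylinders, tops at about scene (299,187), (257,230), (342,247), (374,214). The tray is at scene (224,183).

```bash
cat > h.py <<'E'
from rig import manip
import cv2, numpy as np
def ray(s,uv):
    p=cv2.undistortPoints(np.array([[uv]],float),s["mtx"],np.array(s["distortion"]))[0,0]
    return s["pose"][:3,3], s["pose"][:3,:3]@np.array([p[0],p[1],1])
def plane(s,uv,z):
    o,d=ray(s,uv); return o+d*(z-o[2])/d[2]
def tri(obs):
    A=np.zeros((3,3));b=np.zeros(3);R=[]
    for s,uv in obs:
        o,d=ray(s,uv);d=d/np.linalg.norm(d);M=np.eye(3)-np.outer(d,d);A+=M;b+=M@o;R.append((o,M))
    x=np.linalg.solve(A,b); return x,[float(np.linalg.norm(M@(x-o))) for o,M in R]
def proj(s,X):
    P=np.linalg.inv(s["pose"]);rv,_=cv2.Rodrigues(P[:3,:3])
    return cv2.projectPoints(np.array([X],float),rv,P[:3,3],s["mtx"],np.array(s["distortion"]))[0][0,0]
def toolR():
    from scipy.spatial.transform import Rotation as R
    return R.from_quat(manip.read_state()["orientation"]).as_matrix()
E
python3 - <<'E'
from h import *
S={n:manip.snapshot(n) for n in ("scene","side")}
crop={"scene":(170,140,350,200),"side":(150,160,350,260)}
for n,(x,y,w,h) in crop.items():
    c=S[n]["color"];cv2.imwrite(f"pics/{n}_crop.png",cv2.resize(c[y:y+h,x:x+w,::-1],None,fx=2.2,fy=2.2,interpolation=cv2.INTER_CUBIC))
for n,s in S.items():
    c=s["color"]; hsv=cv2.cvtColor(c,cv2.COLOR_RGB2HSV)
    m=((hsv[...,2]<75)&(hsv[...,1]<90)).astype(np.uint8)
    k,l,st,ce=cv2.connectedComponentsWithStats(m)
    for i in range(1,k):
        if 150<st[i,4]<3000: print(n,'dark',st[i],ce[i].round(1),plane(s,ce[i],.028).round(4))
    for nm,m,z in (("blue",cv2.inRange(hsv,(105,150,60),(130,255,255)),.08),):
        k,l,st,ce=cv2.connectedComponentsWithStats(m)
        for i in range(1,k):
            if 20<st[i,4]<300: print(n,nm,st[i],ce[i].round(1),plane(s,ce[i],z).round(4))
print("pin",tri([(S["scene"],(479,241)),(S["side"],(245,345))]))
E
```

```text
scene dark [  0   0  51  20 675] [27.9  7.3] [ 0.0972 -1.5718  0.028 ]
scene dark [ 97   0  53  25 844] [123.3   9.4] [-0.0731 -1.2215  0.028 ]
scene dark [   0   21   52   84 2161] [17.8 55. ] [ 0.3743 -1.2623  0.028 ]
scene dark [ 88  30  16  16 187] [95.5 37.1] [ 0.1512 -1.1321  0.028 ]
scene dark [ 98  38  92  32 398] [159.3  50.8] [ 0.1178 -0.8604  0.028 ]
scene dark [ 12 110  33  27 436] [ 28.8 127. ] [ 0.6299 -0.8732  0.028 ]
scene dark [ 181  155   86   59 1975] [222.9 183.9] [ 0.5538 -0.2618  0.028 ]
scene dark [291 181  21  28 438] [299.4 195.6] [ 0.4982 -0.0801  0.028 ]
scene dark [364 208  21  28 484] [373.4 222.1] [0.4907 0.106  0.028 ]
scene dark [247 223  26  29 524] [258.2 237.7] [ 0.6546 -0.0917  0.028 ]
scene dark [332 240  23  30 546] [341.7 255.2] [0.609  0.0869 0.028 ]
scene dark [337 320  39  23 230] [355.  326.7] [0.7464 0.1833 0.028 ]
scene dark [333 342  48  22 221] [356.9 356.7] [0.7977 0.2116 0.028 ]
scene dark [  0 387 123  93 171] [ 59.7 432.5] [ 1.1403 -0.1377  0.028 ]
scene blue [467 262   8   7  44] [470.8 265.3] [0.5492 0.327  0.08  ]
scene blue [459 
[... 156 characters left out ...]
] [338.2 212.1] [ 0.6521 -0.0887  0.028 ]
side dark [ 578  205   62   81 2727] [610. 247.] [ 0.1506 -0.3245  0.028 ]
side dark [387 225  20  36 590] [396.2 241.6] [ 0.4969 -0.0779  0.028 ]
side dark [288 245  21  38 658] [298.1 262.6] [0.6069 0.0898 0.028 ]
side dark [330 276  22  40 734] [340.8 294.2] [0.4901 0.1078 0.028 ]
side dark [239 343  14  18 168] [246.3 352.4] [0.5243 0.3023 0.028 ]
side dark [170 363  42  34 204] [190.  378.3] [0.5538 0.3904 0.028 ]
side blue [185 310  10  13  76] [189.4 315. ] [0.6112 0.3331 0.08  ]
side blue [212 327  10  13  83] [216.3 331.9] [0.5513 0.3297 0.08  ]
pin (array([0.49165714, 0.32457817, 0.0898782 ]), [0.0007305609125340804, 0.0007305609125340017])
```

```bash
sleep 1
cat >> h.py <<'E'
def plan(tgt,jaw=None):
    s=manip.read_state();R=toolR();p=s["ee_pos"]
    a=R.T@(np.array(tgt)-p)*1000
    print("tool mm",a.round(1),"tcp",p.round(4),"x",R[:,0].round(3),"y",R[:,1].round(3),"z",R[:,2].round(3))
    if jaw is not None:
        j=R.T@np.array([*jaw,0.]);t=np.arctan2(j[2],j[1])
        t=(t+np.pi/2)%np.pi-np.pi/2; print("turn",t.round(3),"j6",s["joint_pos"].round(3))
E
python3 - <<'E'
from h import *
plan((.490,.325,.20),(-.05,1))
S=manip.snapshot("scene");T=manip.snapshot("side")
pts={"scene":[(223,156),(181,185),(229,211),(266,179)],"side":[(424,178),(477,199),(443,228),(387,203)]}
for s,n in ((S,"scene"),(T,"side")):
    P=[plane(s,u,.014)[:2].round(4).tolist() for u in pts[n]];print(P,np.mean(P,0))
E
```

```text
tool mm [  31.5 -656.2 -578.3] tcp [ 0.2161 -0.5056  0.2311] x [-0.     0.001 -1.   ] y [ 0.393 -0.92  -0.001] z [-0.92  -0.393 -0.   ]
turn 0.354 j6 [-1.382  0.381  1.298 -0.     1.464 -0.215]
[[0.4553, -0.338], [0.5962, -0.3603], [0.6104, -0.2043], [0.4755, -0.1902]] [ 0.53435 -0.2732 ]
[[0.5917, -0.3469], [0.4479, -0.3402], [0.4542, -0.1932], [0.6007, -0.2003]] [ 0.523625 -0.27015 ]
```

View pics/scene_crop.png

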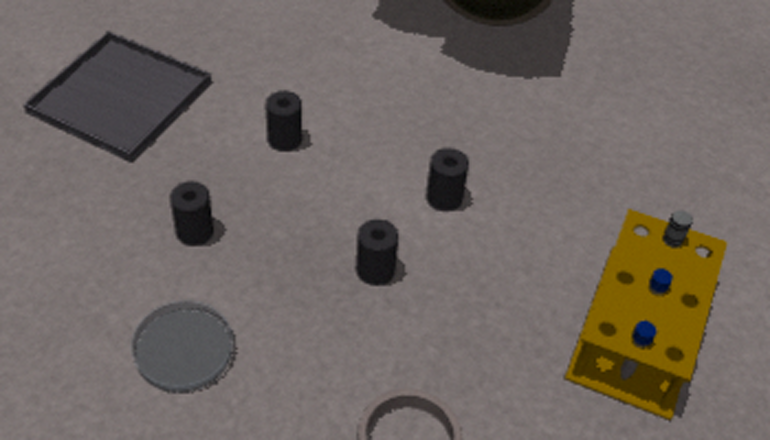

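```bash
python3 -m pendant '{"translation":[[0,-38,-33],[0,-38,-33],[0,-38,-33],[0,-38,-33],[0,-38,-33],[0,-38,-33],[0,-38,-33],[0,-38,-33]],"turn":[0,0,0,0,0,0,0,0],"claw":[100,100,100,100,100,100,100,100]}' && python3 -m pendant '{"translation":[[0,-38,-34],[0,-38,-34],[0,-38,-34],[0,-38,-34],[0,-38,-34],[0,-38,-34],[0,-38,-34],[0,0,0]],"turn":[0,0,0,0,0,0,0,0],"claw":[70,70,70,70,70,70,70,70]}'; python3 - <<'E'
from h import *
plan((.490,.325,.20),(-.05,1))
E
```

```text
t: 1.35
ee_pos: [0.3396, -0.121, 0.2315]
orientation: [0.693, 0.141, -0.693, 0.142]
contact_force: [1.5, -1.0, -0.5]
gripper_width: 0.995
t: 2.35
ee_pos: [0.454, 0.2181, 0.2308]
orientation: [-0.692, -0.143, 0.693, -0.143]
contact_force: [0.5, 0.0, 0.1]
gripper_width: 0.703
tool mm [ 30.8 -83.9 -75.4] tcp [0.454  0.2181 0.2308] x [-0.  0. -1.] y [ 0.396 -0.918 -0.   ] z [-0.918 -0.396  0.   ]
turn 0.358 j6 [0.212 0.3   1.423 0.    1.419 1.375]
```

```bash
python3 -m pendant '{"translation":[[0,-42,-38],[0,-42,-38],[0,0,0],[0,0,0],[0,0,0]],"turn":[0,0,0.18,0.178,0],"claw":[60,60,60,60,60]}'; python3 - <<'E'
from h import *
plan((.490,.325,.20),(-.05,1))
s=manip.snapshot("wrist");cv2.imwrite("pics/w1.png",s["color"][:,:,::-1])
print(proj(s,(.4905,.325,.096)),proj(s,(.55,.3285,.082)),s["pose"][:3,3])
E
```

```text
t: 2.98
ee_pos: [0.4907, 0.3219, 0.2313]
orientation: [-0.707, -0.016, 0.707, -0.017]
contact_force: [-0.6, -0.7, -0.0]
gripper_width: 0.604
tool mm [31.3 -3.1  0.5] tcp [0.4907 0.3219 0.2313] x [-0. -0. -1.] y [ 0.047 -0.999  0.   ] z [-0.999 -0.047  0.   ]
turn -0.003 j6 [ 0.379  0.446  1.19  -0.     1.506  1.903]
[317.51948815 223.79242366] [316.39642111 139.96605381] [0.57161456 0.3262331  0.37482544]
```

View pics/w1.png

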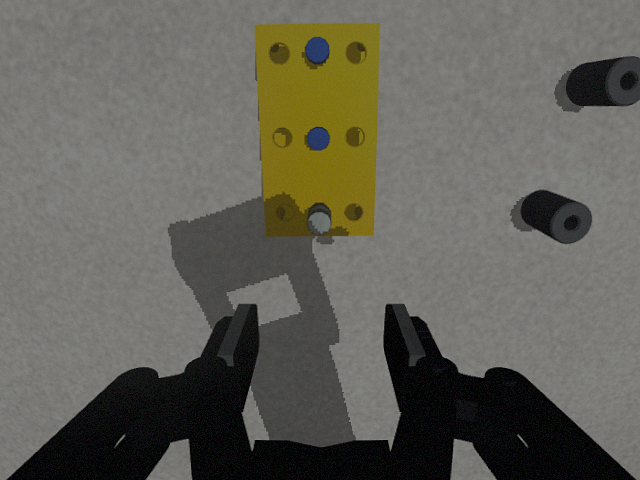

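```bash
python3 - <<'E'
from h import *
s=manip.snapshot("wrist");c=s["color"]
cv2.imwrite("pics/w1c.png",cv2.resize(c[190:250,290:350,::-1],None,fx=8,fy=8,interpolation=cv2.INTER_NEAREST))
hsv=cv2.cvtColor(c,cv2.COLOR_RGB2HSV)
m=((hsv[...,1]<50)&(hsv[...,2]>125)).astype(np.uint8)[190:250,290:350]
k,l,st,ce=cv2.connectedComponentsWithStats(m)
for i in range(1,k):
    if st[i,4]>60: u=ce[i]+[290,190];print(st[i],u,plane(s,u,.096))
print("bores",plane(s,(571.5,222.5),.056),plane(s,(629,80),.056))
for sc in ("scene","side"):
    t=manip.snapshot(sc); print(sc,proj(t,(.4905,.3265,.096)))
E
```

```text
bores [0.49093973 0.10476145 0.056     ] [0.60930462 0.08467012 0.056     ]
scene [481.33463375 239.20677011]
side [244.47042328 343.03099855]
```

View pics/w1c.png

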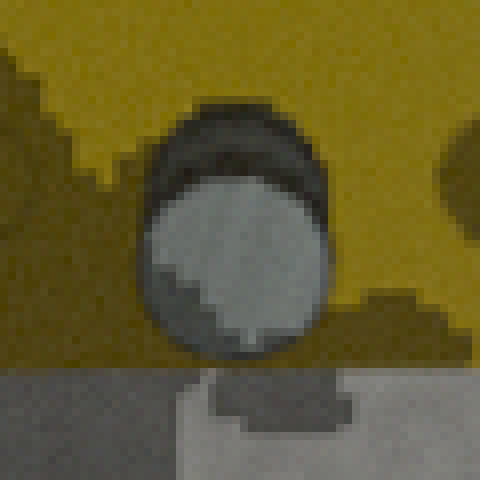

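Pin top disc centre at wrist pixel (319.2, 223).

```bash
python3 - <<'E'
from h import *
s=manip.snapshot("wrist")
print(plane(s,(319.2,223),.096)); plan((*plane(s,(319.2,223),.096)[:2],.0685),(-.05,1))
E
```

```text
[0.49120019 0.32417761 0.096     ]
tool mm [162.9  -1.8  -0.6] tcp [0.4907 0.3224 0.2314] x [ 0. -0. -1.] y [ 0.047 -0.999  0.   ] z [-0.999 -0.047 -0.   ]
turn -0.003 j6 [ 0.38   0.446  1.19  -0.     1.506  1.903]
```

```bash
python3 -m pendant '{"translation":[[40,-2,0],[40,0,0],[40,0,0],[30,0,0],[12,0,0],[0,0,0],[0,0,0]],"turn":[0,0,0,0,0,0,0],"claw":[50,50,50,50,50,50,50]}' 30; python3 - <<'E'
from h import *
plan((.4912,.3242,.0685),(-.05,1))
s=manip.snapshot("wrist");cv2.imwrite("pics/w2.png",s["color"][:,:,::-1])
E
```

```text
t: 4.1
ee_pos: [0.4912, 0.325, 0.0707]
orientation: [0.708, 0.017, -0.706, 0.016]
contact_force: [-0.3, -0.3, 0.1]
gripper_width: 0.499
tool mm [2.2 0.8 0.1] tcp [0.4912 0.325  0.0707] x [ 0.002  0.001 -1.   ] y [ 0.046 -0.999 -0.001] z [-0.999 -0.046 -0.002]
turn -0.004 j6 [ 0.384  0.603  1.414 -0.     1.122  1.908]
```

View pics/w2.png

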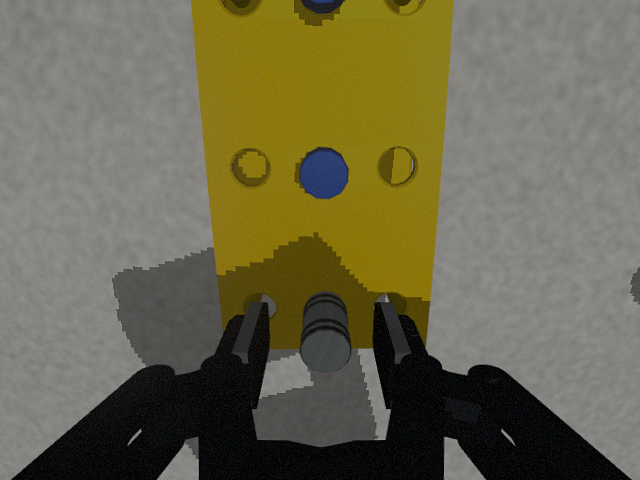

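The pin (325,335) sits between the jaws (250 and 393). Centred to about 1 mm, so I close.

```bash
python3 -m pendant '{"translation":[[2,0.5,0],[0,0,0],[0,0,0],[0,0,0],[0,0,0],[0,0,0]],"turn":[0,0,0,0,0,0],"claw":[0,0,0,0,0,0]}' 40; python3 -m pendant '{"translation":[[-10,0,0],[-30,0,0],[-35,0,0],[0,0,0]],"turn":[0,0,0,0],"claw":[0,0,0,0]}';python3 - <<'E'
from h import *
plan((.4909,.105,.14),(-.05,1))
s=manip.snapshot("wrist");cv2.imwrite("pics/w3.png",s["color"][:,:,::-1])
s=manip.snapshot("side");cv2.imwrite("pics/s3.png",cv2.resize(s["color"][220:420,150:370,::-1],None,fx=3,fy=3))
E
```

```text
t: 4.9
ee_pos: [0.4907, 0.3243, 0.0678]
orientation: [0.707, 0.016, -0.707, 0.016]
contact_force: [-1.5, -0.9, 5.8]
gripper_width: 0.197
t: 5.4
ee_pos: [0.4916, 0.3247, 0.145]
orientation: [0.709, 0.017, -0.705, 0.016]
contact_force: [-0.3, -0.3, -1.0]
gripper_width: 0.196
tool mm [  4.6 219.5  10.8] tcp [0.4916 0.3247 0.145 ] x [ 0.005  0.002 -1.   ] y [ 0.046 -0.999 -0.002] z [-0.999 -0.046 -0.005]
turn -0.004 j6 [0.383 0.518 1.326 0.    1.292 1.908]
```

View pics/w3.png

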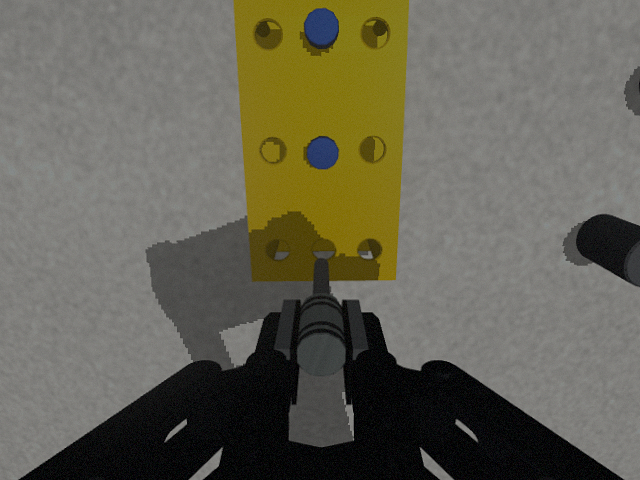

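View pics/s3.png

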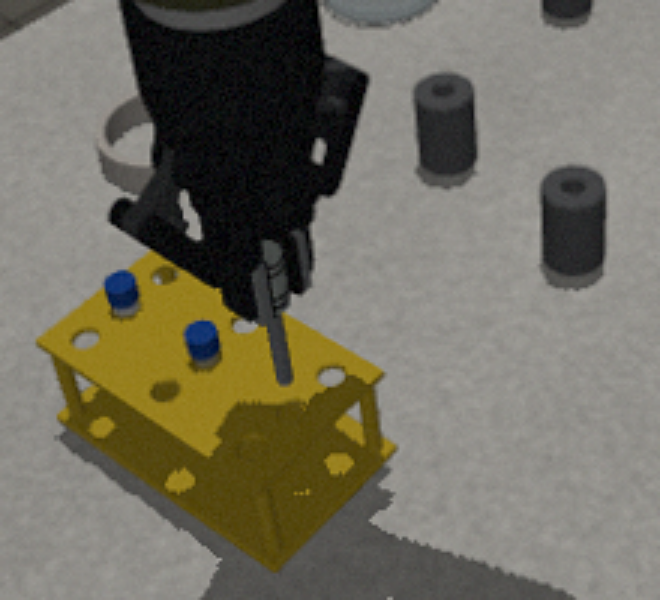

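Pin is gripped and lifted: stem tip at wrist pixel (321,262), crop tip at (285,381), i.e. side (245,347). The rack hole is empty. Next I check where the tip is.

```bash
python3 - <<'E'
from h import *
w=manip.snapshot("wrist");d=manip.snapshot("side");c=manip.snapshot("scene")
cv2.imwrite("pics/c3.png",cv2.resize(c["color"][180:320,410:530,::-1],None,fx=5,fy=5))
print(tri([(w,(321,262)),(d,(244.7,346))]))
print("tip if vertical",proj(w,(.4914,.3245,.087)),proj(d,(.4914,.3245,.087)))
print("stemtop if vertical",proj(w,(.4914,.3245,.141)),proj(d,(.4914,.3245,.141)))
print("top",proj(w,(.4914,.3245,.173)),plane(w,(321,355),.173),plane(w,(321,262),.087), plane(d,(244.7,346),.087))
print("scene tip", proj(c,(.4914,.3245,.087)), proj(c,(.4914,.3245,.173)))
E
```

```text
(array([0.4922939 , 0.32518142, 0.08751066]), [0.000501383087005162, 0.0005013830870051133])
tip if vertical [321.36355868 262.78900905] [245.83969963 346.09049193]
stemtop if vertical [321.51022889 311.31441144] [240.99834342 319.81806783]
top [321.64894201 357.44672934] [0.49237323 0.32476439 0.173     ] [0.4918544  0.32471923 0.087     ] [0.49280207 0.32541358 0.087     ]
scene tip [478.85870048 242.11130024] [492.4311062  211.55696036]
```

View pics/c3.png

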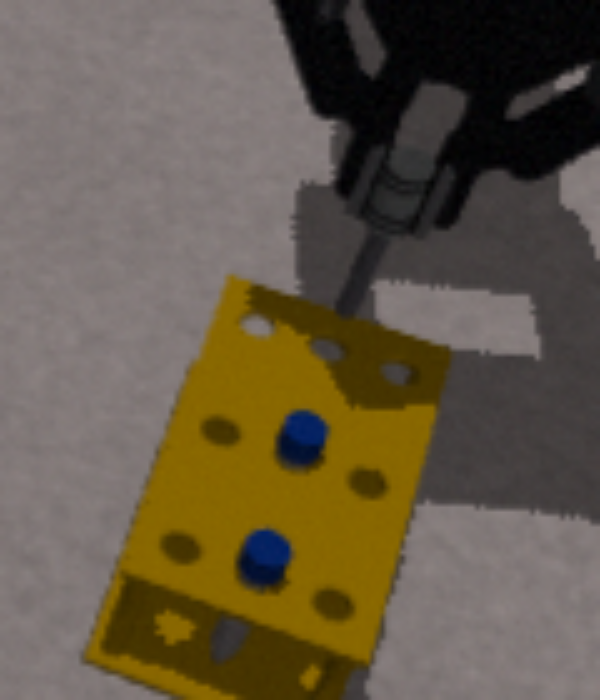

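```bash
python3 -m pendant '{"translation":[[-3,40,2],[0,45,2],[0,45,2],[0,45,2],[0,44,2],[0,0,0],[0,0,0]],"turn":[0,0,0,0,0,0,0],"claw":[0,0,0,0,0,0,0]}';python3 - <<'E'
from h import *
plan((.4909,.105,.14),(-.05,1))
s=manip.snapshot("wrist");cv2.imwrite("pics/w4.png",s["color"][:,:,::-1])
c=s["color"]; p=manip.read_state()["ee_pos"]
print(proj(s,p-[0,0,.058]))
cv2.imwrite("pics/w4c.png",cv2.resize(c[180:340,240:400,::-1],None,fx=4,fy=4,interpolation=cv2.INTER_CUBIC))
E
```

```text
t: 6.52
ee_pos: [0.4904, 0.1053, 0.1449]
orientation: [-0.707, -0.016, 0.707, -0.016]
contact_force: [0.4, 0.6, -0.9]
gripper_width: 0.195
tool mm [ 4.9  0.3 -0.4] tcp [0.4904 0.1053 0.1449] x [-0.001  0.    -1.   ] y [ 0.046 -0.999 -0.   ] z [-0.999 -0.046  0.001]
turn -0.004 j6 [-0.025  0.383  1.569  0.     1.191  1.5  ]
[321.24875555 262.6814328 ]
```

View pics/w4.png

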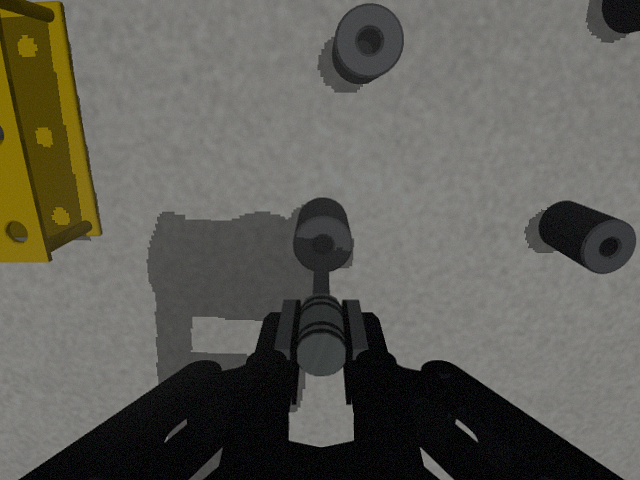

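View pics/w4c.png

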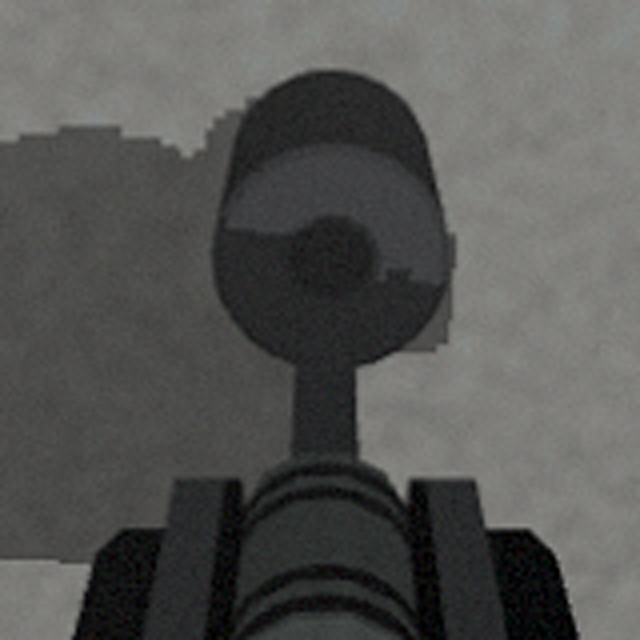

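The sleeve's top circle is centred at crop (332,256), i.e. wrist pixel (323,244). The other bores are at (369.5,41) and (609,247).

```bash
python3 - <<'E'
from h import *
s=manip.snapshot("wrist")
p=manip.read_state()["ee_pos"]
print(proj(s,p-[0,0,.089]))
for u in ((323,244.0),(369.5,41),(609,247)): print(plane(s,u,.056).round(4))
plan((*plane(s,(323,244.0),.056)[:2],.1449))
E
```

```text
[321.58851008 244.23271548]
[0.4907 0.105  0.056 ]
[0.6082 0.0853 0.056 ]
[ 0.497  -0.0814  0.056 ]
tool mm [ 0.1  0.9 -0.1] tcp [0.4905 0.1059 0.145 ] x [-0.001  0.    -1.   ] y [ 0.047 -0.999 -0.   ] z [-0.999 -0.047  0.001]
```

```bash
python3 -m pendant '{"translation":[[25,0.7,0],[6,0,0],[6,0,0],[0,0,0]],"turn":[0,0,0,0],"claw":[0,0,0,0]}';python3 - <<'E'
from h import *
s=manip.snapshot("wrist");c=s["color"];cv2.imwrite("pics/w5c.png",cv2.resize(c[180:340,240:400,::-1],None,fx=3,fy=3,interpolation=cv2.INTER_CUBIC))
E
```

```text
t: 7.12
ee_pos: [0.4907, 0.1046, 0.1084]
orientation: [0.707, 0.016, -0.707, 0.016]
contact_force: [0.3, -0.2, -1.5]
gripper_width: 0.198
```

View pics/w5c.png

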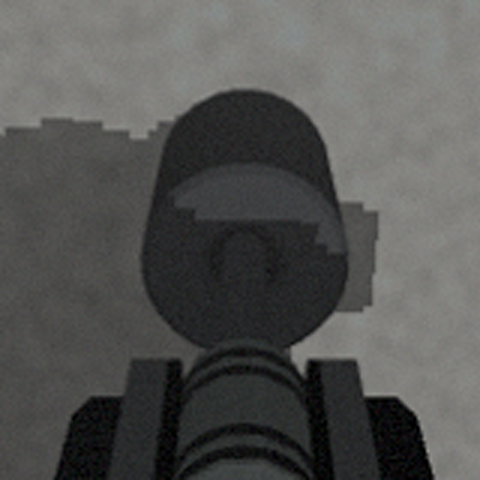

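The tip has entered the bore at crop (245,260) with no contact force. Continuing down.

```bash
python3 -m pendant '{"translation":[[12,0,0],[12,0,0],[7,0,0],[0,0,0]],"turn":[0,0,0,0],"claw":[0,0,0,0]}'; python3 -m pendant '{"translation":[[2,0,0],[1.5,0,0],[0,0,0]],"turn":[0,0,0],"claw":[0,0,0]}';python3 -m pendant '{"translation":[[2,0,0],[0,0,0]],"turn":[0,0],"claw":[0,0]}'
```

```text
t: 7.68
ee_pos: [0.4904, 0.1043, 0.0767]
orientation: [-0.706, -0.016, 0.707, -0.016]
contact_force: [1.2, 0.0, -0.4]
gripper_width: 0.198
t: 8.05
ee_pos: [0.4906, 0.1043, 0.0739]
orientation: [0.707, 0.016, -0.707, 0.016]
contact_force: [0.2, 1.0, -1.4]
gripper_width: 0.196
t: 8.3
ee_pos: [0.4914, 0.1043, 0.0731]
orientation: [0.708, 0.016, -0.706, 0.016]
contact_force: [-1.7, -0.4, 11.8]
gripper_width: 0.196
```

Solid stop at TCP 0.073 m, the expected floor height: D is blind. Up, then to C at (0.6085,0.085).

```bash
python3 -m pendant '{"translation":[[-20,0,0],[-30,0,0],[-22,0,0],[0,19,-38],[0,6,-40],[0,0,-38],[0,0,0],[0,0,0]],"turn":[0,0,0,0,0,0,0,0],"claw":[0,0,0,0,0,0,0,0]}';python3 - <<'E'
from h import *
plan((.6085,.085,.145))
s=manip.snapshot("wrist");c=s["color"];p=manip.read_state()["ee_pos"]
cv2.imwrite("pics/w6.png",c[:,:,::-1])
print(proj(s,p-[0,0,.089]))
cv2.imwrite("pics/w6c.png",cv2.resize(c[180:340,240:400,::-1],None,fx=4,fy=4,interpolation=cv2.INTER_CUBIC))
E
```

```text
t: 9.3
ee_pos: [0.6069, 0.0848, 0.1435]
orientation: [-0.706, -0.016, 0.707, -0.016]
contact_force: [-0.1, -0.5, -0.2]
gripper_width: 0.193
tool mm [-1.5 -0.2 -1.6] tcp [0.6069 0.0848 0.1435] x [-0.001  0.    -1.   ] y [ 0.046 -0.999 -0.   ] z [-0.999 -0.046  0.001]
[321.7710129  244.52596867]
```

View pics/w6c.png

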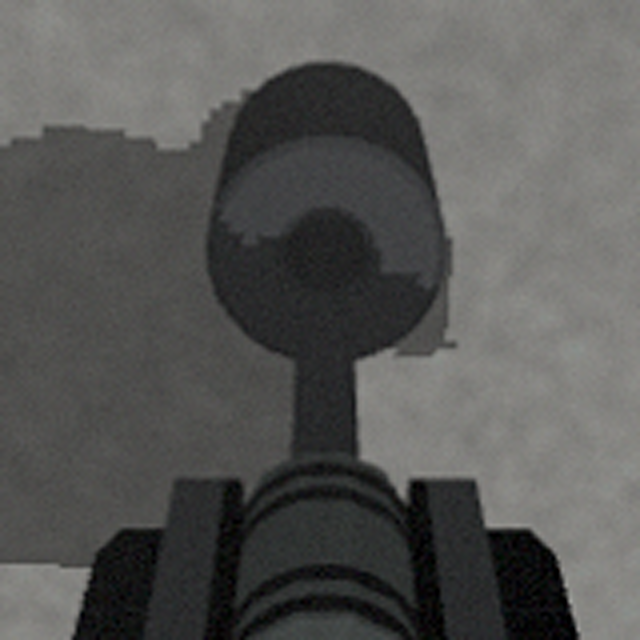

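View pics/w6.png

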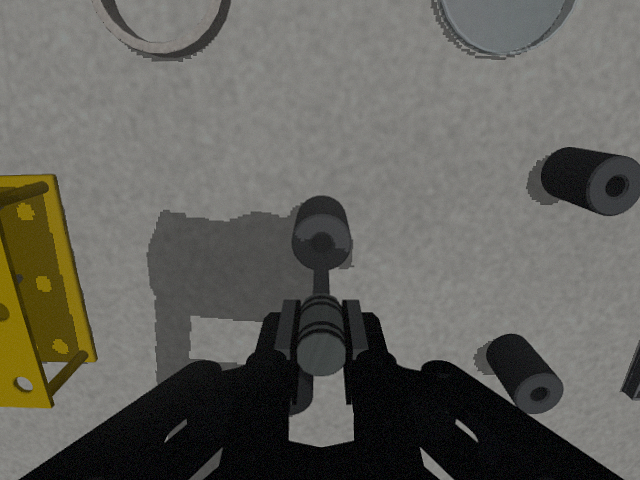

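```bash
python3 -m pendant '{"translation":[[23,0,-1.3],[6,0,0],[6,0,0],[0,0,0]],"turn":[0,0,0,0],"claw":[0,0,0,0]}';python3 - <<'E'
from h import *
s=manip.snapshot("wrist");c=s["color"];cv2.imwrite("pics/w7c.png",cv2.resize(c[180:340,240:400,::-1],None,fx=3,fy=3,interpolation=cv2.INTER_CUBIC))
E
```

```text
t: 9.85
ee_pos: [0.6088, 0.0848, 0.109]
orientation: [-0.707, -0.016, 0.707, -0.016]
contact_force: [-0.1, 0.4, 0.0]
gripper_width: 0.194
```

View pics/w7c.png

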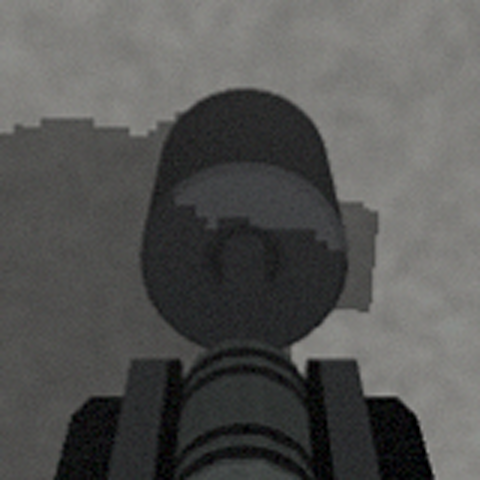

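Tip is in C's bore (crop (245,260)), same picture as before.

```bash
python3 -m pendant '{"translation":[[12,0,0],[12,0,0],[7,0,0],[0,0,0]],"turn":[0,0,0,0],"claw":[0,0,0,0]}'; python3 -m pendant '{"translation":[[2,0,0],[2,0,0],[0,0,0]],"turn":[0,0,0],"claw":[0,0,0]}';python3 -m pendant '{"translation":[[1.5,0,0],[0,0,0]],"turn":[0,0],"claw":[0,0]}'
```

```text
t: 10.4
ee_pos: [0.6087, 0.0847, 0.077]
orientation: [-0.706, -0.016, 0.707, -0.016]
contact_force: [-0.0, -0.3, -0.8]
gripper_width: 0.198
t: 10.78
ee_pos: [0.609, 0.0847, 0.0738]
orientation: [0.707, 0.016, -0.707, 0.016]
contact_force: [-0.5, 0.1, -1.1]
gripper_width: 0.196
t: 11.02
ee_pos: [0.6094, 0.0848, 0.0734]
orientation: [0.708, 0.016, -0.706, 0.016]
contact_force: [-0.5, 0.2, 4.9]
gripper_width: 0.196
```

```bash
python3 -m pendant '{"translation":[[1,0,0],[0,0,0]],"turn":[0,0],"claw":[0,0]}'
```

```text
t: 11.28
ee_pos: [0.6097, 0.0848, 0.0732]
orientation: [0.708, 0.016, -0.706, 0.016]
contact_force: [-1.8, 1.0, 10.7]
gripper_width: 0.192
```

C is blind too. Next is B at about (0.653,-0.09).

```bash
python3 -m pendant '{"translation":[[-20,0,0],[-30,0,0],[-24,0,0],[0,44,-9],[0,44,-9],[0,44,-9],[0,42,-8],[0,0,0]],"turn":[0,0,0,0,0,0,0,0],"claw":[0,0,0,0,0,0,0,0]}';python3 -m pendant '{"translation":[[0,0,0]],"turn":[0],"claw":[0]}';python3 - <<'E'
from h import *
plan((.6535,-.09,.145))
s=manip.snapshot("wrist");c=s["color"];p=manip.read_state()["ee_pos"]
cv2.imwrite("pics/w8.png",c[:,:,::-1])
print(proj(s,[p[0],p[1],.056]))
cv2.imwrite("pics/w8c.png",cv2.resize(c[180:340,240:400,::-1],None,fx=4,fy=4,interpolation=cv2.INTER_CUBIC))
E
```

```text
t: 12.28
ee_pos: [0.6522, -0.0904, 0.1449]
orientation: [0.707, 0.015, -0.707, 0.015]
contact_force: [-0.2, 0.5, -1.6]
gripper_width: 0.193
t: 12.4
ee_pos: [0.6517, -0.087, 0.1452]
orientation: [-0.707, -0.016, 0.707, -0.016]
contact_force: [0.0, 0.2, -0.7]
gripper_width: 0.199
tool mm [ 0.2  3.  -1.7] tcp [ 0.6517 -0.087   0.1452] x [-0.  0. -1.] y [ 0.046 -0.999 -0.   ] z [-0.999 -0.046  0.   ]
[321.09876198 244.18936092]
```

View pics/w8c.png

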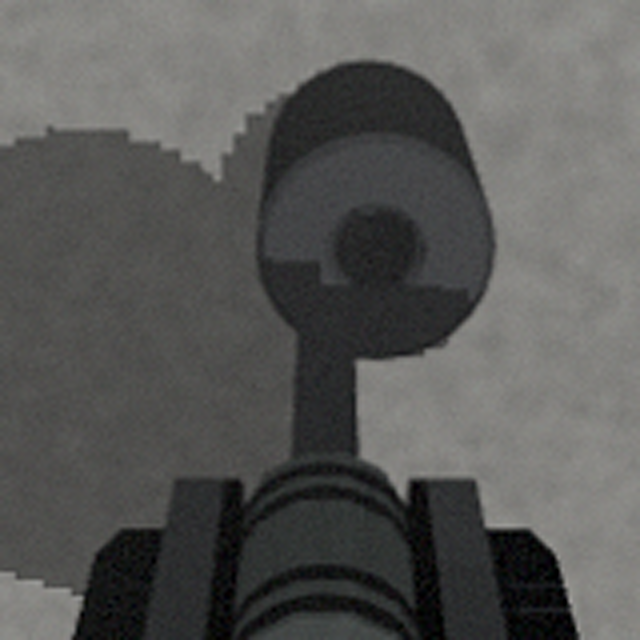

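View pics/w8.png

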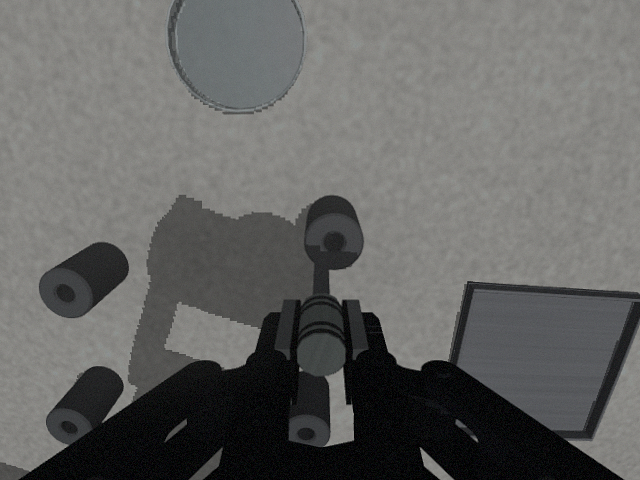

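B's bore is at crop (377,246), i.e. pixel (334.3,241.5), about 8 mm to the right.

```bash
python3 - <<'E'
from h import *
s=manip.snapshot("wrist")
g=plane(s,(334.3,241.7),.056);print(g); plan((g[0],g[1],.145))
for u in ((306.5,434),):print("A",plane(s,u,.056))
E
```

```text
[ 0.65368974 -0.09428768  0.056     ]
tool mm [ 0.4  8.  -1.6] tcp [ 0.6517 -0.0864  0.1454] x [-0.  0. -1.] y [ 0.047 -0.999 -0.   ] z [-0.999 -0.047  0.   ]
A [ 0.49694575 -0.08193891  0.056     ]
```

```bash
python3 -m pendant '{"translation":[[0,8,-1.6],[0,0,0],[0,0,0]],"turn":[0,0,0],"claw":[0,0,0]}';python3 - <<'E'
from h import *
s=manip.snapshot("wrist");c=s["color"];cv2.imwrite("pics/w9c.png",cv2.resize(c[180:340,240:400,::-1],None,fx=4,fy=4,interpolation=cv2.INTER_CUBIC))
E
```

```text
t: 12.88
ee_pos: [0.6538, -0.0953, 0.1453]
orientation: [-0.707, -0.016, 0.707, -0.016]
contact_force: [-0.5, -0.5, -0.1]
gripper_width: 0.197
```

View pics/w9c.png

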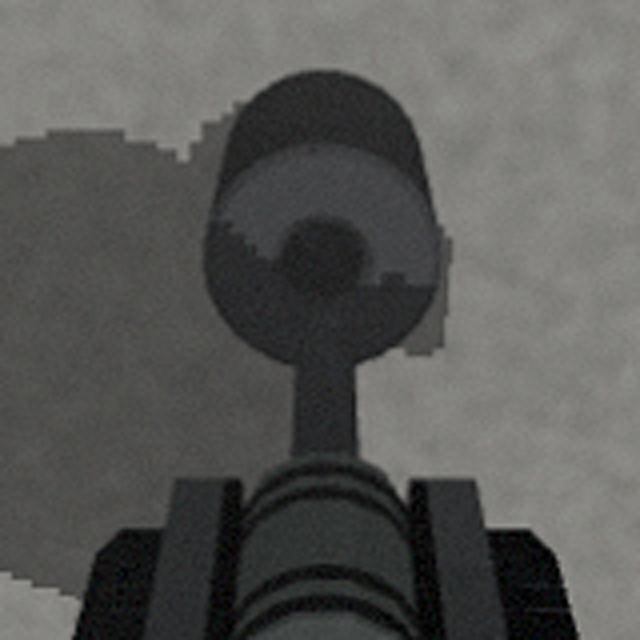

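Bore now at crop (323,257), within 0.7 mm of the tip; small correction, then down.

```bash
python3 -m pendant '{"translation":[[23,-0.6,0],[7,0,0],[6,0,0],[0,0,0]],"turn":[0,0,0,0],"claw":[0,0,0,0]}' && python3 -m pendant '{"translation":[[6,0,0],[0,0,0]],"turn":[0,0],"claw":[0,0]}';python3 - <<'E'
from h import *
s=manip.snapshot("wrist");c=s["color"];cv2.imwrite("pics/w10c.png",cv2.resize(c[180:340,240:400,::-1],None,fx=3,fy=3,interpolation=cv2.INTER_CUBIC))
E
```

```text
t: 13.42
ee_pos: [0.6539, -0.0948, 0.1094]
orientation: [-0.707, -0.016, 0.707, -0.016]
contact_force: [0.8, 0.1, 0.3]
gripper_width: 0.197
t: 13.68
ee_pos: [0.6537, -0.0948, 0.103]
orientation: [-0.707, -0.016, 0.707, -0.016]
contact_force: [0.4, 0.3, -0.6]
gripper_width: 0.192
```

View pics/w10c.png

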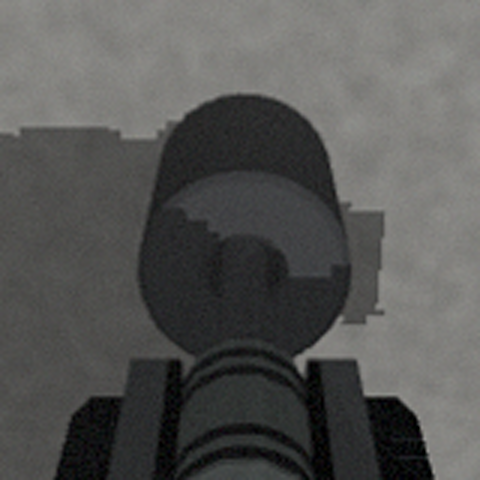

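The pin is inside B's bore (crop (247,265)), no force.

```bash
python3 -m pendant '{"translation":[[12,0,0],[9,0,0],[4,0,0],[0,0,0]],"turn":[0,0,0,0],"claw":[0,0,0,0]}'; python3 -m pendant '{"translation":[[2,0,0],[2,0,0],[0,0,0]],"turn":[0,0,0],"claw":[0,0,0]}';python3 -m pendant '{"translation":[[1.5,0,0],[0,0,0]],"turn":[0,0],"claw":[0,0]}'
```

```text
t: 14.22
ee_pos: [0.6537, -0.0948, 0.0779]
orientation: [-0.707, -0.016, 0.707, -0.016]
contact_force: [0.8, -0.9, -0.5]
gripper_width: 0.194
t: 14.6
ee_pos: [0.6538, -0.0948, 0.0742]
orientation: [-0.707, -0.016, 0.707, -0.016]
contact_force: [0.7, -0.7, -0.3]
gripper_width: 0.198
t: 14.85
ee_pos: [0.6541, -0.0948, 0.0735]
orientation: [0.707, 0.016, -0.707, 0.016]
contact_force: [0.7, 0.7, 3.9]
gripper_width: 0.197
```

```bash
python3 -m pendant '{"translation":[[1.3,0,0],[0,0,0]],"turn":[0,0],"claw":[0,0]}'
```

```text
t: 15.1
ee_pos: [0.6545, -0.0949, 0.0732]
orientation: [0.708, 0.016, -0.706, 0.016]
contact_force: [-1.9, 0.7, 10.4]
gripper_width: 0.196
```

B is blind too, leaving A at about (0.497,-0.082). I still probe it.

```bash
python3 -m pendant '{"translation":[[-20,0,0],[-30,0,0],[-24,0,0],[0,-5,39],[0,-5,39],[0,-5,39],[0,-5,39],[0,0,0]],"turn":[0,0,0,0,0,0,0,0],"claw":[0,0,0,0,0,0,0,0]}';python3 -m pendant '{"translation":[[0,0,0],[0,0,0]],"turn":[0,0],"claw":[0,0]}';python3 - <<'E'
from h import *
plan((.497,-.082,.145))
s=manip.snapshot("wrist");c=s["color"];p=manip.read_state()["ee_pos"]
cv2.imwrite("pics/w11.png",c[:,:,::-1])
print(proj(s,[p[0],p[1],.056]))
cv2.imwrite("pics/w11c.png",cv2.resize(c[180:340,240:400,::-1],None,fx=4,fy=4,interpolation=cv2.INTER_CUBIC))
E
```

```text
t: 16.1
ee_pos: [0.4951, -0.0815, 0.1457]
orientation: [-0.706, -0.016, 0.707, -0.016]
contact_force: [0.1, 0.1, -0.6]
gripper_width: 0.195
t: 16.35
ee_pos: [0.4979, -0.0822, 0.1454]
orientation: [0.707, 0.016, -0.707, 0.016]
contact_force: [-0.4, -1.1, -1.7]
gripper_width: 0.196
tool mm [ 0.4 -0.2  0.9] tcp [ 0.4979 -0.0822  0.1454] x [ 0. -0. -1.] y [ 0.046 -0.999  0.   ] z [-0.999 -0.046 -0.   ]
[321.68901923 244.39412505]
```

View pics/w11c.png

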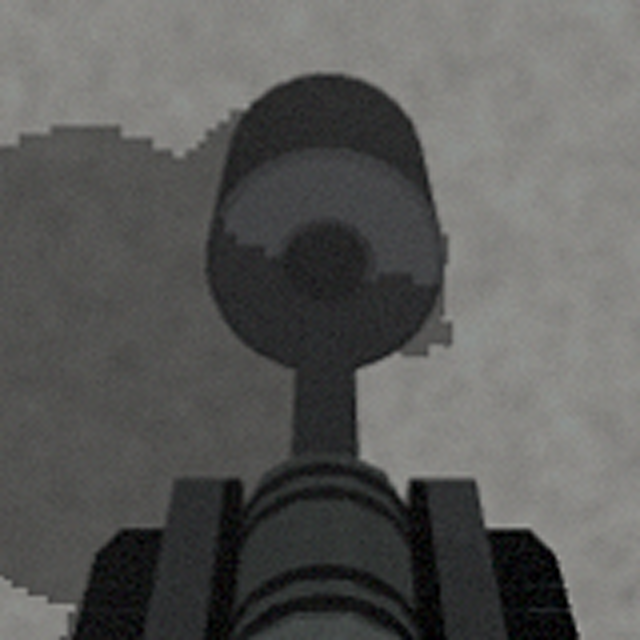

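View pics/w11.png

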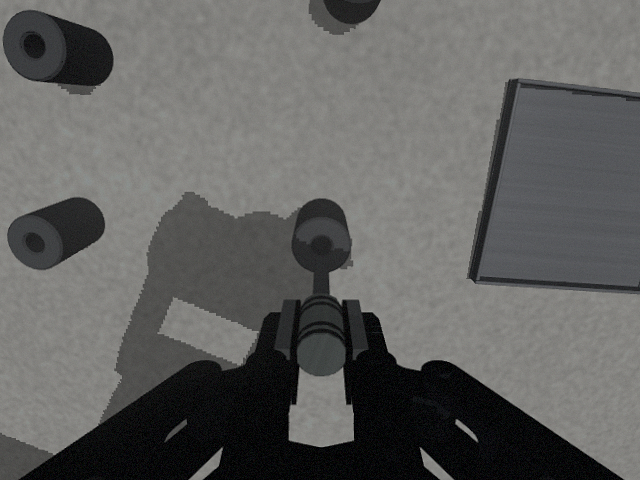

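A's bore is at (321.8,245.2), within 0.7 mm of the tip; the other sleeves are upright. Down.

```bash
python3 -m pendant '{"translation":[[24,0,0.6],[6,0,0],[6,0,0],[6,0,0],[0,0,0]],"turn":[0,0,0,0,0],"claw":[0,0,0,0,0]}' && python3 -m pendant '{"translation":[[12,0,0],[9,0,0],[4,0,0],[0,0,0]],"turn":[0,0,0,0],"claw":[0,0,0,0]}'; python3 -m pendant '{"translation":[[2,0,0],[2,0,0],[0,0,0]],"turn":[0,0,0],"claw":[0,0,0]}';python3 -m pendant '{"translation":[[1.5,0,0],[1,0,0],[0,0,0]],"turn":[0,0,0],"claw":[0,0,0]}'
```

```text
t: 17.02
ee_pos: [0.4965, -0.082, 0.1034]
orientation: [-0.707, -0.016, 0.707, -0.016]
contact_force: [0.2, 0.2, -0.0]
gripper_width: 0.195
t: 17.52
ee_pos: [0.4964, -0.082, 0.0782]
orientation: [-0.707, -0.016, 0.707, -0.016]
contact_force: [0.2, -0.3, -1.3]
gripper_width: 0.196
t: 17.9
ee_pos: [0.4964, -0.082, 0.0745]
orientation: [-0.707, -0.016, 0.707, -0.016]
contact_force: [-0.4, 0.2, 0.2]
gripper_width: 0.197
t: 18.27
ee_pos: [0.4964, -0.082, 0.0719]
orientation: [-0.707, -0.016, 0.707, -0.016]
contact_force: [-0.3, 0.1, -0.5]
gripper_width: 0.194
```

```bash
python3 -m pendant '{"translation":[[4,0,0],[3,0,0],[2,0,0],[0,0,0]],"turn":[0,0,0,0],"claw":[0,0,0,0]}'; python3 -m pendant '{"translation":[[1.5,0,0],[0,0,0]],"turn":[0,0],"claw":[0,0]}'; python3 -m pendant '{"translation":[[1.5,0,0],[0,0,0]],"turn":[0,0],"claw":[0,0]}';python3 -m pendant '{"translation":[[1,0,0],[0,0,0]],"turn":[0,0],"claw":[0,0]}'
```

```text
t: 18.77
ee_pos: [0.4964, -0.082, 0.0628]
orientation: [-0.707, -0.016, 0.707, -0.016]
contact_force: [0.9, -0.4, -0.6]
gripper_width: 0.191
t: 19.02
ee_pos: [0.4964, -0.082, 0.0615]
orientation: [-0.707, -0.016, 0.707, -0.016]
contact_force: [0.5, 0.4, -1.0]
gripper_width: 0.195
t: 19.27
ee_pos: [0.4964, -0.082, 0.0599]
orientation: [-0.707, -0.016, 0.707, -0.016]
contact_force: [-0.5, 0.9, -0.2]
gripper_width: 0.198
t: 19.52
ee_pos: [0.4967, -0.082, 0.0598]
orientation: [0.707, 0.016, -0.707, 0.016]
contact_force: [-1.8, 1.2, 7.4]
gripper_width: 0.196
```

Pin went through 14 mm farther and stopped on its grip (TCP 0.0598 m, 7 N): A is the floorless sleeve. Now I release it and look.

```bash
python3 -m pendant '{"translation":[[-0.7,0,0],[0,0,0],[0,0,0],[0,0,0],[0,0,0]],"turn":[0,0,0,0,0],"claw":[30,60,80,80,80]}';python3 - <<'E'
from h import *
plan((.497,-.082,.022))
for n in("wrist","scene"):
    s=manip.snapshot(n);c=s["color"]
    cv2.imwrite(f"pics/{n}12.png",c[:,:,::-1] if n=="wrist" else cv2.resize(c[120:300,180:420,::-1],None,fx=3,fy=3))
E
```

```text
t: 20.15
ee_pos: [0.4965, -0.082, 0.0597]
orientation: [-0.707, -0.016, 0.707, -0.016]
contact_force: [-0.5, -0.3, -0.1]
gripper_width: 0.803
tool mm [37.7  0.  -0.5] tcp [ 0.4965 -0.082   0.0597] x [-0.  0. -1.] y [ 0.046 -0.999 -0.   ] z [-0.999 -0.046  0.   ]
```

View pics/wrist12.png

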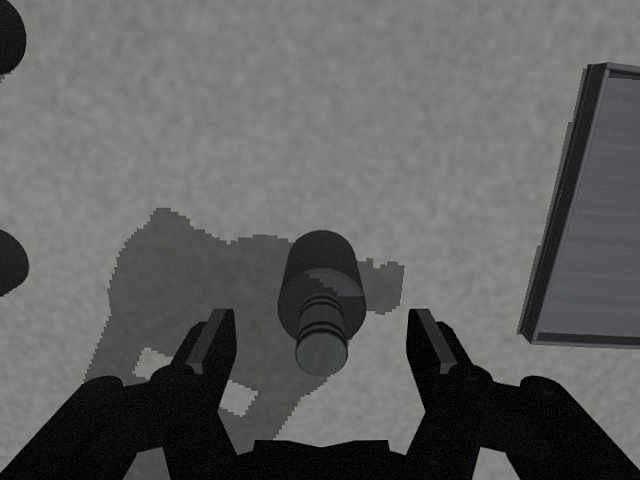

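View pics/scene12.png

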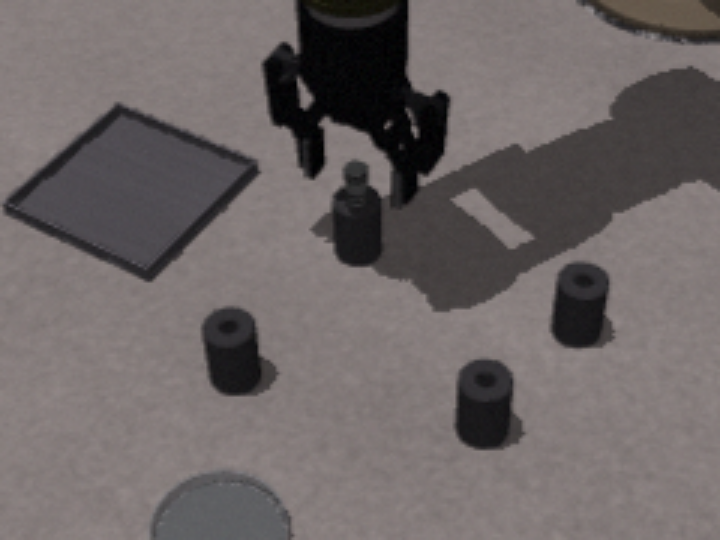

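The pin stands on A at scene crop (357,178) with its grip on the sleeve's top; the sleeve is centred (322) between the jaws (222, 421). Lowering over it and gripping.

```bash
python3 -m pendant '{"translation":[[13,0,0],[13,0,0],[11,0,0],[0,0,0]],"turn":[0,0,0,0],"claw":[80,80,80,80]}' 30;python3 -m pendant '{"translation":[[0,0,0],[0,0,0],[0,0,0],[0,0,0],[0,0,0],[0,0,0]],"turn":[0,0,0,0,0,0],"claw":[60,50,44,0,0,0]}' 40; python3 -m pendant '{"translation":[[-8,0,0],[-20,0,0],[-22,0,0],[0,0,0]],"turn":[0,0,0,0],"claw":[0,0,0,0]}';python3 - <<'E'
from h import *
plan((.5265,-.271,.075),(-.07,1))
for n in("wrist","scene"):
    s=manip.snapshot(n);c=s["color"]
    cv2.imwrite(f"pics/{n}13.png",c[:,:,::-1] if n=="wrist" else cv2.resize(c[120:300,180:420,::-1],None,fx=3,fy=3))
E
```

```text
t: 20.75
ee_pos: [0.496, -0.0818, 0.0216]
orientation: [-0.706, -0.017, 0.708, -0.016]
contact_force: [0.1, 1.2, 0.1]
gripper_width: 0.798
t: 21.5
ee_pos: [0.4967, -0.0821, 0.0232]
orientation: [0.707, 0.016, -0.707, 0.016]
contact_force: [-1.1, 0.2, 6.0]
gripper_width: 0.425
t: 22.0
ee_pos: [0.4971, -0.0822, 0.0739]
orientation: [0.708, 0.016, -0.706, 0.017]
contact_force: [-1.4, -0.1, -2.1]
gripper_width: 0.421
tool mm [ -0.8 189.9 -20.7] tcp [ 0.4971 -0.0822  0.0739] x [ 0.003 -0.001 -1.   ] y [ 0.046 -0.999  0.001] z [-0.999 -0.046 -0.003]
turn -0.024 j6 [-0.399  0.48   1.656  0.     1.002  1.126]
```

View pics/wrist13.png

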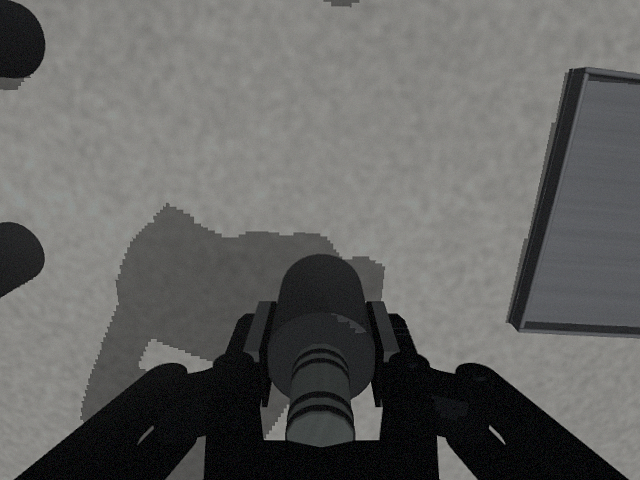

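View pics/scene13.png

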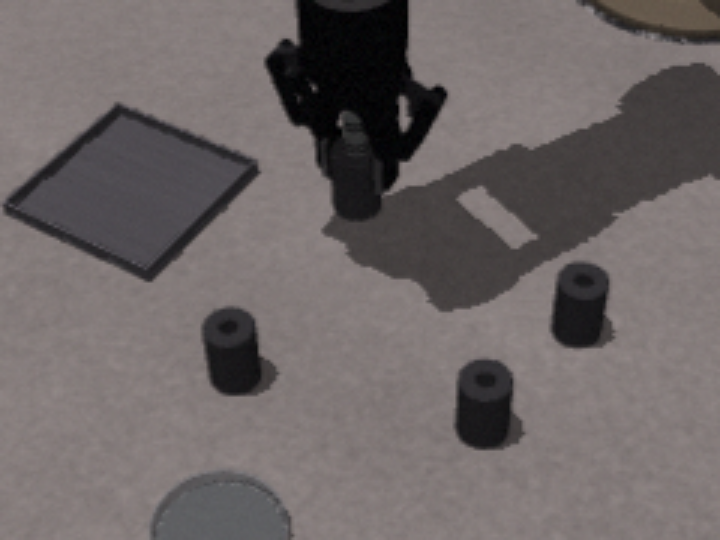

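Sleeve and pin are lifted together (pin grip at wrist (321,430), bottom clear of its shadow). Carrying to the tray centre (0.5265,-0.271).

```bash
python3 -m pendant '{"translation":[[0,12,-2],[0,24,-3],[0,28,-3],[0,30,-3],[0,30,-3],[0,28,-3],[0,24,-3],[0,13,-1]],"turn":[0,0,0,0,0,0,0,0],"claw":[0,0,0,0,0,0,0,0]}';python3 -m pendant '{"translation":[[0,0,0],[0,0,0],[0,0,0]],"turn":[0,0,0],"claw":[0,0,0]}'; python3 - <<'E'
from h import *
plan((.5265,-.271,.026))
for n in("wrist","side"):
    s=manip.snapshot(n);c=s["color"]
    cv2.imwrite(f"pics/{n}14.png",c[:,:,::-1] if n=="wrist" else cv2.resize(c[100:260,320:540,::-1],None,fx=3,fy=3))
E
```

```text
t: 23.1
ee_pos: [0.5258, -0.2714, 0.0718]
orientation: [-0.707, -0.016, 0.707, -0.016]
contact_force: [-0.4, 0.9, -2.1]
gripper_width: 0.42
t: 23.48
ee_pos: [0.5261, -0.2691, 0.0728]
orientation: [-0.707, -0.017, 0.707, -0.016]
contact_force: [-0.4, 0.5, -1.5]
gripper_width: 0.422
tool mm [46.8  2.  -0.4] tcp [ 0.5261 -0.2691  0.0728] x [-0.  0. -1.] y [ 0.047 -0.999 -0.   ] z [-0.999 -0.047  0.   ]
```

View pics/wrist14.png

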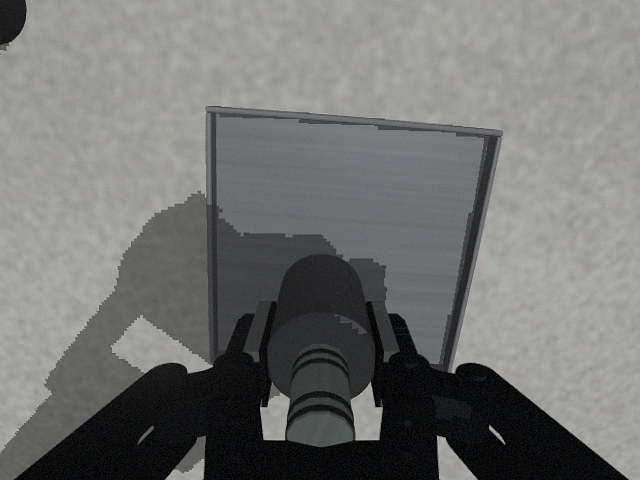

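View pics/side14.png

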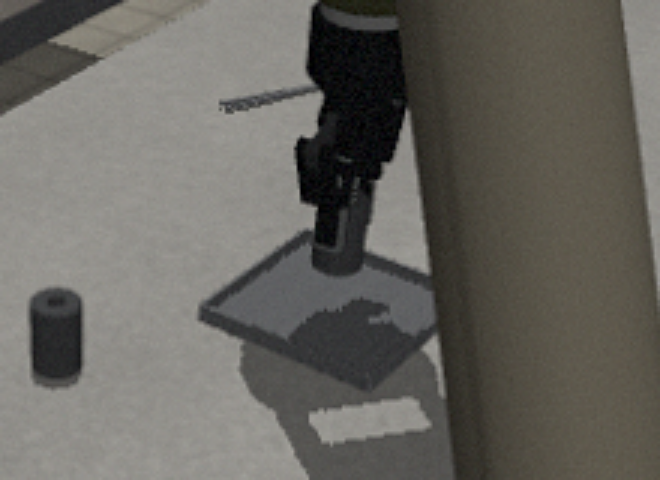

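The sleeve hangs over the tray; the tray's far rim corners are at wrist (208,107) and (501,132). Cross-check of the centre, then lowering.

```bash
python3 - <<'E'
from h import *
s=manip.snapshot("wrist")
a,b=plane(s,(208,108),.014)[:2],plane(s,(501,132),.014)[:2]
e=b-a;L=np.linalg.norm(e);e/=L;n=np.array([e[1],-e[0]]);n=n if n[0]<0 else -n
print(a,b,L,(a+b)/2+n*.075)
E
python3 -m pendant '{"translation":[[10,2,0],[14,0,0],[10,0,0],[5,0,0],[2,0,0],[0,0,0],[0,0,0]],"turn":[0,0,0,0,0,0,0],"claw":[0,0,0,0,0,0,0]}'; python3 -m pendant '{"translation":[[2,0,0],[1,0,0],[0,0,0]],"turn":[0,0,0],"claw":[0,0,0]}'
```

```text
[ 0.60545304 -0.20915005] [ 0.60100263 -0.35667083] 0.14758789429585878 [ 0.52826194 -0.28064886]
t: 24.5
ee_pos: [0.5264, -0.2719, 0.0321]
orientation: [0.707, 0.016, -0.707, 0.016]
contact_force: [0.7, 0.3, -1.4]
gripper_width: 0.425
t: 24.88
ee_pos: [0.5262, -0.2718, 0.0286]
orientation: [-0.707, -0.016, 0.707, -0.016]
contact_force: [0.8, 0.1, -1.4]
gripper_width: 0.418
```

```bash
python3 -m pendant '{"translation":[[1,0,0],[1,0,0],[0,0,0]],"turn":[0,0,0],"claw":[0,0,0]}'; python3 -m pendant '{"translation":[[0.7,0,0],[0,0,0]],"turn":[0,0],"claw":[0,0]}';  python3 -m pendant '{"translation":[[0.7,0,0],[0,0,0]],"turn":[0,0],"claw":[0,0]}'
```

```text
t: 25.25
ee_pos: [0.5262, -0.2718, 0.0266]
orientation: [-0.707, -0.016, 0.707, -0.016]
contact_force: [0.9, -0.1, -2.8]
gripper_width: 0.421
t: 25.5
ee_pos: [0.5262, -0.2719, 0.0262]
orientation: [0.707, 0.016, -0.707, 0.016]
contact_force: [-0.4, 0.1, 0.9]
gripper_width: 0.417
t: 25.75
ee_pos: [0.5263, -0.2719, 0.0262]
orientation: [0.707, 0.016, -0.707, 0.016]
contact_force: [-2.3, 1.5, 7.1]
gripper_width: 0.419
```

It is on the tray floor (7 N). Releasing and retreating.

```bash
python3 -m pendant '{"translation":[[-0.8,0,0],[0,0,0],[0,0,0],[0,0,0],[0,0,0],[0,0,0]],"turn":[0,0,0,0,0,0],"claw":[45,48,55,65,75,75]}'; python3 - <<'E'
from h import *
s=manip.snapshot("wrist");cv2.imwrite("pics/wrist15.png",s["color"][:,:,::-1])
E
```

```text
t: 26.5
ee_pos: [0.5262, -0.2718, 0.0261]
orientation: [0.707, 0.016, -0.707, 0.016]
contact_force: [-0.1, 0.0, 0.4]
gripper_width: 0.749
```

View pics/wrist15.png

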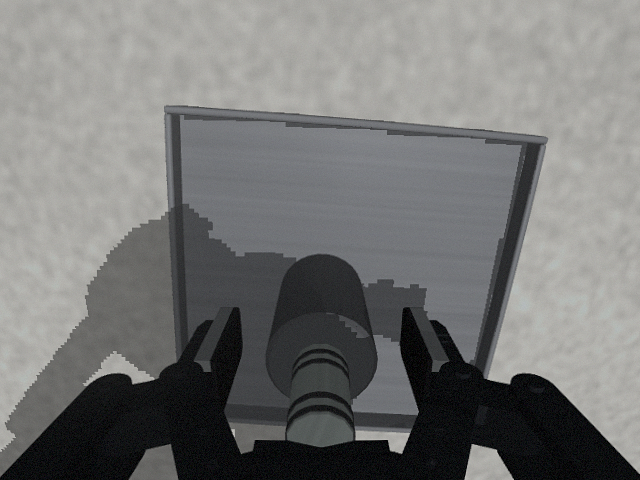

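The sleeve stands free between open jaws (222 and 420), pin in place at (321,430). Straight up.

```bash
python3 -m pendant '{"translation":[[-10,0,0],[-20,0,0],[-30,0,0],[-40,0,0],[-40,0,0],[-20,0,0],[0,0,0],[0,0,0]],"turn":[0,0,0,0,0,0,0,0],"claw":[75,75,75,75,75,75,75,75]}'; python3 - <<'E'
from h import *
for n in("wrist","scene","side"):
    s=manip.snapshot(n);c=s["color"];cv2.imwrite(f"pics/{n}16.png",c[:,:,::-1])
    print(n,"pin top exp",proj(s,(.526,-.272,.091)),"sleeve top",proj(s,(.526,-.272,.059)))
E
```

```text
t: 27.55
ee_pos: [0.5258, -0.2716, 0.1852]
orientation: [-0.706, -0.017, 0.707, -0.016]
contact_force: [0.7, 0.6, -0.8]
gripper_width: 0.753
wrist pin top exp [322.67645171 241.26597264] sleeve top [322.5391767  226.91263728]
scene pin top exp [222.51579421 155.53874428] sleeve top [224.52168018 166.06408223]
side pin top exp [435.6345433 170.6929546] sleeve top [434.14434685 183.3150934 ]
```

View pics/wrist16.png

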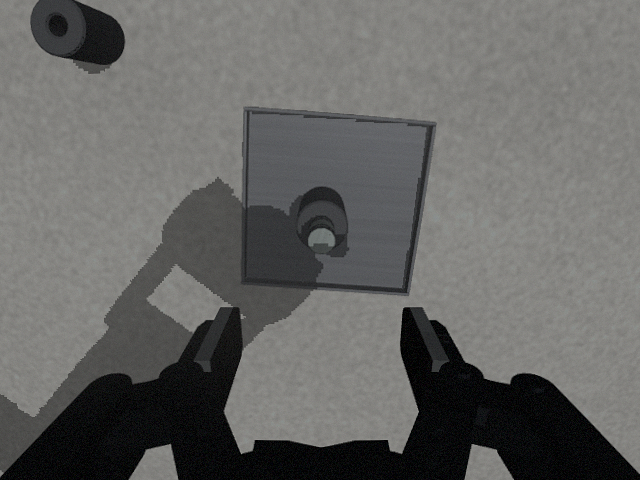

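View pics/scene16.png

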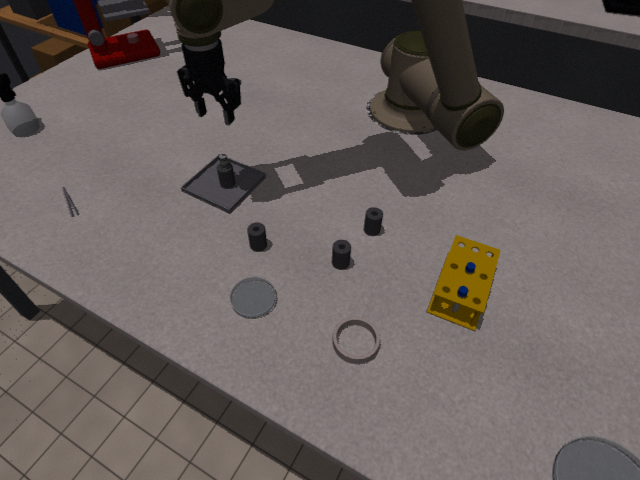

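View pics/side16.png

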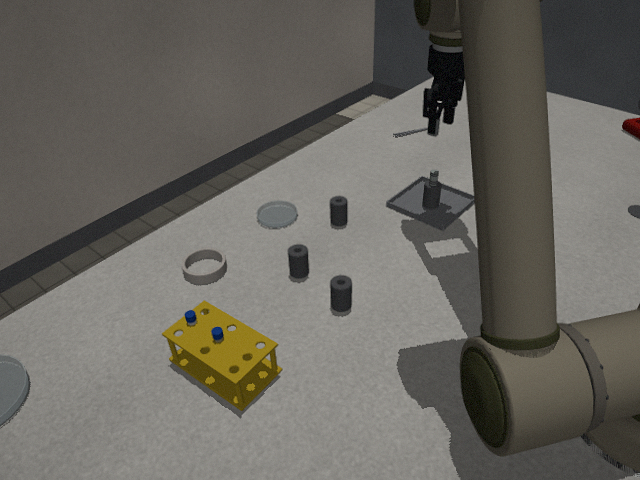

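Sleeve A stands in the tray (wrist (321,220), scene (226,175)). The pin top at wrist (321,240) matches the (322.7,241.3) expected for a fully seated pin. The other sleeves, tubes, dish and tape are where they started.

```bash
python3 - <<'E'
from h import *
s0=cv2.imread("pics/scene0.png")[:,:,::-1]
s=manip.snapshot("scene")["color"]
for c in (s0,s):
    hsv=cv2.cvtColor(np.ascontiguousarray(c),cv2.COLOR_RGB2HSV)
    m=((hsv[...,2]<75)&(hsv[...,1]<90)).astype(np.uint8);m[:200]=0
    k,l,st,ce=cv2.connectedComponentsWithStats(m);print([ce[i].round(1).tolist() for i in range(1,k) if 400<st[i,4]<600])
print(manip.hand_in())
E
```

```text
[[373.4, 222.1], [258.1, 237.7], [341.7, 255.2]]
[[373.4, 222.0], [258.2, 237.7], [341.7, 255.2]]
the job is handed in; nothing more can be done
None
```

I found the floorless sleeve and set it upright near the middle of the steel tray with the pin fully home. I handed the job in at about 28 s. Names a to d below are mine, since the sleeves look alike and carry no labels.

- **Probing:** I took the pin from the rack and probed the sleeves in the order d, c, b, a. Sleeves d, c and b stopped the pin at TCP heights of 0.0731–0.0735 m with up to 12 N, the height expected for a floor. Sleeve a let the pin down about 14 mm farther, to TCP 0.0598 m, where its grip rested on the sleeve's top.
- **Placing:** I lowered the sleeve until it touched the tray floor at 7 N, then opened the gripper and drew straight up.
- **Last checks:** The pin top appeared at wrist pixel (321, 240), against (322.7, 241.3) expected for a seated pin. The other three sleeves were within 0.1 pixel of their starting positions in the scene view. By eye, the tubes, dish and tape were unmoved.
- **Disagreements:** The wrist view put the tray centre about 9 mm from the other two cameras' estimate, well inside the tray's margin. My first position for sleeve b was about 4–5 mm off along y, and I corrected it from the wrist camera before probing.

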